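Lock the bayonet plug into the instrument's port

ROBOT

A 6-joint arm with a two-finger parallel gripper is mounted at the origin on the work surface. World frame = base frame: x ahead of the robot, y to its left, z up, the work surface at z = 0. Lengths are in m, angles in rad, forces in N, time in s.
With the tool pointing down it reaches from about 0.375 to 0.9 m from the base axis. Payload 3.1 kg.
Tool frame: the origin (TCP) lies between the finger pads; the fingertips stand 22 mm ahead of it and the grasp point (between the pads) lies 3 mm ahead of it; z points along the fingers, y is the direction in which the jaws open and shut (so a half turn about z gives the same grasp; the last joint's range is limited). The gripper opens to 85 mm and grips with 20 to 120 N. Pads are 22 mm wide; open, the fingers measure 114 mm over their backs; the gripper's body (76 mm by 85 mm) begins 54 mm behind the grasp point. The pads swing forward as they close: fully open they stand 13 mm farther back than shut.
Start: joints at [1.065, 0.527, 1.433, -0, 1.181, -0.178], TCP at [0.201, 0.592, 0.253] pointing down, gripper open.
Joint ranges: [-3.08, 3.08], [-0.75, 2.2], [0.22, 2.44], [-1.43, 4.57], [0, 2.65], [-2.85, 2.85]. Speed limits (rad/s): [2.79, 2.79, 3.14, 3.14, 3.14, 3.14].

INTERFACE

Orientations are given as a unit quaternion [x, y, z, w].
In Python, from station import status, snapshot, manip gives the robot as it stands.
- The arm moves only by the tool move_arm, never from a script. Its argument "plan" is a list that holds one entry, the list of rows, each a list of 7 numbers: the turn, a rotation vector about the tool's x, y, z scaled (see below), then the shift along the tool's x, y, z scaled (see below), then the closure, from 0 (fully open) to 1 (shut). A call has exactly 8 rows; each row is the pose to reach, as a shift and turn from the pose commanded when the call began, along the tool's axes at that moment; what a row does not reach only later rows make up. The controller multiplies each number of a shift by 100 mm and each number of a turn by pi/4 rad. A row lasts 1/8 s, in which the tool goes at most 62.5 mm and 10.7 degrees, less where a joint would pass 70% of its speed; a pose out of reach is approached as far as the arm can. A call with a number of a shift or a turn outside -1 to 1 is refused whole. A call with a gripper value outside its range is refused whole. The fingers move at their own pace and stop on an object; "force" is the grip in N (left out, the last holds). Time passes only in rows, so rows that repeat a pose let the fingers close, or fill a call up. It gives the time, the measured TCP pose, the force and the opening at its end, in the units of the state.
- status.sense(): the state, without advancing time (a new reading comes with each control period).
- snapshot(name): name is "scene" or "side" or "wrist"; returns a dict with "img" (480x640x3 uint8, red, green, blue), "depth" (480x640 float32, m along the optical axis (not along the pixel's ray), 0 where there is no reading), "mtx" (3x3 intrinsics, pixels), "k1" (the pictures are not rectified: a ray, as slopes to the right and down, at radius r is drawn at 1 + k1 r^2 times it, then the intrinsics apply), "T" (4x4, takes a point from camera to world coordinates). Camera axes: x right, y up, looking along -z (the intrinsics and any distortion apply to the point x, -y, -z); pixel columns grow to the right and rows downward; lengths in m; the calibration is good to about 2 mm. A picture is of the moment at which its call begins.
- manip.sign_off(): hands the job in, once; it reports no verdict.
The state is a dict: "t": time; "q": joint angles; "qd": joint speeds; "tau": joint torques, N m; "tcp_pos": TCP position; "tool_rot": TCP orientation; "force": force on the tool from outside, world axes, zero at the start; "ft_torque": the same for the moment, N m; "finger_gap": opening from 0.0 (shut) to 1.0 (fully open).
Only numpy, scipy, OpenCV 4.12 (cv2) and the standard library are available. Lean on these libraries where they do the work, as an engineer would, in place of code of your own. Each camera call takes 0.05 s, during which the arm holds its last target. There are 200 camera calls.

TASK

Close the round port on top of the grey cast instrument with its bayonet plug, the one with two side lugs, and leave the plain round plug where it stands. Push the plug fully down against the port's spring with its lugs in the open gaps between the two steel keepers, then turn it clockwise (seen from above) until the lugs are fully under the keepers. Let go, so that it stays locked.

Things in the scene. Friction and masses are not known exactly. Their poses are not given: they have to be found in the camera images.
- plug: Bayonet plug, 0.2 kg, upright on its black nose (18 tall, 30 to 40 diameter). Origin: centre of its underside, z up. Aluminium flange 60 diameter, 18-26 above origin, with two lugs along x: 16 wide, 88 over both. On top a grip bar 50 (x) x 16 (y) x 45, 26-71 above origin. Pinch the bar along y, fingertips 40 above origin, to clear the keepers. A half turn is the same. All mm.
- plain_plug: Bystander to leave alone: same nose and grip bar as the plug, but a plain round flange 72 mm in diameter without lugs. Origin and axes as for the plug. The two may stand in either of two places on the bench.
- port (a point): Mouth centre of the 46 mm hole in the flat top of the grey instrument (190 x 220 x 70 mm, fixed), z up. Plug goes in with its x axis 50 to 120 degrees anticlockwise from above of port x (70 is good), down until its flange meets the top (plug origin 18 mm below port), then clockwise until plug x lies along port x. Released, it rises 5 mm against the keepers and stays.
- keepers: The two steel keepers, on the port's +x and -x sides; origin and axes as port. Each is a shelf 26 mm wide along y, 33 to 53 mm from the centre, underside 13 mm and top 19 mm above the instrument's top, closed outside and at its clockwise end by a stop that halts a lug about 5 degrees past x. Home, the 8 mm thick lugs have 5 mm of room under it.
- plate (a joint): Travel (m) of the sprung brass plate in the port: 0 at rest, its face 4 mm below the mouth, growing as the plug's nose pushes it down; 0.014 with the plug fully home, 0.009 with it locked. It pushes up with 5 N at rest and 8.5 N with the plug home, and lifts an unlocked plug out again.
Things that resemble listed ones, but are neither listed nor needed, are in the scene too. Leave any blue, purple or yellow look-alike of the plug alone.

How it is judged:
On the way:
1. the plug is pushed down in the port with its lugs in the gaps, not yet turned (value of joint plate above 0.007 m and horizontal distance between plug and port below 0.01 m and angle between the x axis of plug and the x axis of port, either way round above 0.5 rad), for 0.05 s.
At the end, for the whole second after the job is handed in: The lugged plug is in the port, centred within 10 mm and upright within 10 degrees, its origin at least 9 mm below the deck with the spring plate pressed down more than 6 mm, its lugs under the keepers within 15 degrees of the port's x axis, at rest and released (horizontal distance between plug and port below 0.01 m and z of plug in the frame of port below -0.009 m and value of joint plate above 0.006 m and angle between the x axis of plug and the x axis of port, either way round below 0.27 rad and angle between plug's own z axis and vertical below 0.17 rad and linear speed of plug below 0.02 m/s); the robot touches nothing.
It fails at once if the plain plug is moved more than 40 mm (distance of plain_plug from where it was at the start of the episode above 0.04 m).
It also fails if it takes over 37 s, if anything falls off the work surface, if the arm or the gripper's body presses on something with over 40 N, if the wrist force passes 120 N, or if a joint passes its speed limit or range.

## Working session

There is one attempt and no reset: what is moved stays moved. The work goes in short steps, Python scripts to look and compute and a tool call to move; the robot and the scene stay as the last step left them, time stands still between calls to the robot, and variables do not carry over. Pictures are saved under pics/ and viewed, on a budget of 10 in all, crops included, one or two more only if the job needs it, and the job is handed in when it is done.

Besides the shell and the picture viewer there is one more tool, called as name(argument=value, ...), one argument or row to a line, values as JSON. move_arm: Moves the arm, as the interface text tells. Its arguments: {"type":"object","properties":{"plan":{"type":"array"},"force":{"type":"number"}},"required":["plan"]}

```bash
mkdir -p pics; ls; cat > h.py <<'E'
import numpy as np, cv2
from station import status, snapshot, manip
def cloud(s):
    h,w=s["depth"].shape; K=s["mtx"]
    u,v=np.meshgrid(np.arange(w),np.arange(h))
    d=np.array([s["k1"],0,0,0,0],float)
    n=cv2.undistortPoints(np.stack([u,v],-1).reshape(-1,1,2).astype(np.float64),K,d).reshape(h,w,2)
    z=s["depth"]; P=np.stack([n[...,0]*z,-n[...,1]*z,-z],-1)
    return P@s["T"][:3,:3].T+s["T"][:3,3]
E
python3 - <<'E'
from h import *
for n in ["scene","side"]:
    s=snapshot(n); np.savez(f"{n}.npz",**s); cv2.imwrite(f"pics/{n}0.png",s["img"][...,::-1]); print(n,s["T"].round(3).tolist(),s["k1"],s["mtx"].tolist())
print(status.sense())
E
```

```text
pics
scene [[-0.452, -0.767, 0.456, 0.81], [0.892, -0.381, 0.243, 0.077], [-0.013, 0.517, 0.856, 0.787], [0.0, 0.0, 0.0, 1.0]] 0.0012666907065770196 [[451.958408365851, 0.0, 316.70961265344994], [0.0, 451.958408365851, 241.77091087281968], [0.0, 0.0, 1.0]]
side [[-0.957, 0.213, -0.197, 0.223], [-0.29, -0.734, 0.614, 0.508], [-0.014, 0.645, 0.764, 0.858], [0.0, 0.0, 0.0, 1.0]] -0.16500261497700974 [[572.6810310480276, 0.0, 318.23938006380445], [0.0, 572.6810310480276, 245.9923265494831], [0.0, 0.0, 1.0]]
{'t': 0.1, 'q': array([ 1.06551041e+00,  5.28374508e-01,  1.43382201e+00, -2.29968018e-05,
        1.18137636e+00, -1.78516394e-01]), 'qd': array([-0.00057875,  0.00011864, -0.00348155,  0.00073343, -0.0003593 ,
        0.00069126]), 'tau': array([-4.52935401e-04, -4.43308067e+01, -1.78586054e+01, -3.14621038e-04,
        3.85208215e-03,  6.51111890e-06]), 'tcp_pos': array([0.20029824, 0.59138071, 0.2524154 ]), 'tool_rot': array([ 1.62654418e-01,  9.86682603e-01, -9.36368145e-04, -3.21945775e-04]), 'force': array([ 0.12869075, -0.03321842,  0.13937457]), 'ft_torque': array([-0.00113761,  0.04350073, -0.01674287]), 'finger_gap': 0.9952485769151354}
```

View pics/scene0.png

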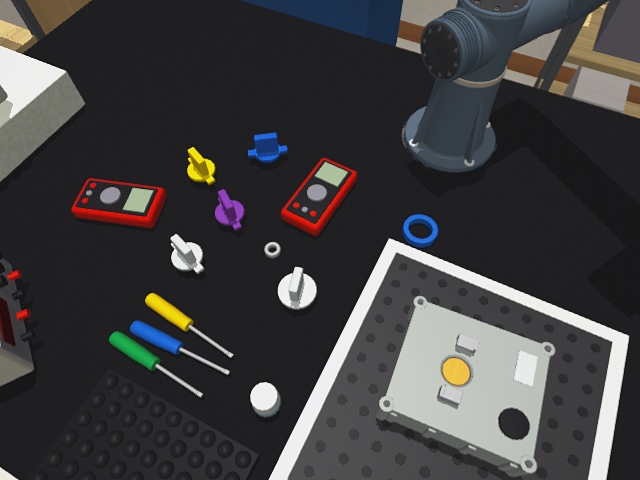

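View pics/side0.png

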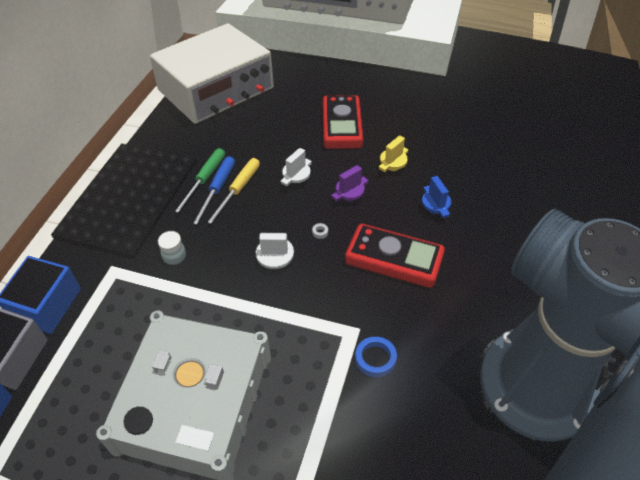

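The scene view shows the lugged metal plug at (186,255) and the plain one at (297,288). The brass port is at (456,371), with keepers at (467,344) and (450,395). In the side view these are at (296,168), (274,248), (190,374), (161,362) and (214,376).

```bash
cat > m.py <<'E'
from h import *
def blobs(n,box,cond):
    pass
C={}
for n,pl,pn,br in [("scene",(186,255),(297,288),(456,371)),("side",(296,168),(274,248),(190,374))]:
    s=dict(np.load(n+".npz")); P=cloud(s); hsv=cv2.cvtColor(s["img"],cv2.COLOR_RGB2HSV)
    def win(c,r):
        m=np.zeros(P.shape[:2],bool); m[c[1]-r:c[1]+r,c[0]-r:c[0]+r]=1; return m&(s["depth"]>0)
    for nm,c in (("lug",pl),("plain",pn)):
        m=win(c,32)&(hsv[...,1]<60)&(hsv[...,2]>90)
        Q=P[m]; 
        for lo,hi in ((.064,.080),(.020,.032)):
            q=Q[(Q[:,2]>lo)&(Q[:,2]<hi)]
            if len(q)<10: print(n,nm,lo,"few",len(q)); continue
            (cx,cy),(w,h),a=cv2.minAreaRect(q[:,:2].astype(np.float32)*1000)
            print(n,nm,lo,len(q),"z",np.median(q[:,2]).round(4),"rect",round(cx,1),round(cy,1),round(w,1),round(h,1),round(a,1))
    m=win(br,30)&(hsv[...,1]>110)&(hsv[...,0]>8)&(hsv[...,0]<35)
    Q=P[m]; (cx,cy),r=cv2.minEnclosingCircle(Q[:,:2].astype(np.float32)*1000)
    print(n,"brass",len(Q),np.median(Q[:,2]),cx,cy,r)
    m=win(br,70); deck=np.median(P[m&(np.abs(P[...,2]-np.median(Q[:,2])-.004)<.006)][:,2]); print("deck",deck)
    km=(m&(P[...,2]>deck+.013)&(P[...,2]<deck+.026)).astype(np.uint8)
    nn,L,st,_=cv2.connectedComponentsWithStats(km)
    for i in range(1,nn):
        if st[i,4]<40: continue
        q=P[L==i]; q=q[q[:,2]>deck+.0165]; rc=cv2.minAreaRect(q[:,:2].astype(np.float32)*1000)
        print("keeper",st[i].tolist(),np.median(q[:,2]).round(4),np.round(np.r_[rc[0],rc[1],rc[2]],1))
E
python3 m.py
```

```text
scene lug 0.064 214 z 0.0716 rect 544.6 -352.8 51.4 16.3 69.8
scene lug 0.02 528 z 0.0269 rect 547.7 -350.0 72.1 60.3 36.6
scene plain 0.064 245 z 0.0715 rect 513.2 -126.5 50.9 16.2 14.0
scene plain 0.02 791 z 0.0269 rect 513.9 -126.4 70.7 69.0 27.1
scene brass 599 0.07097337477054377 541.7427978515625 176.19529724121094 22.58234977722168
deck 0.07499212579438869
keeper [456, 334, 23, 17, 260] 0.0941 [499.7 175.   20.4  30.8   3.8]
keeper [438, 384, 25, 20, 310] 0.094 [585.8 175.9  20.   31.1   3.8]
side lug 0.064 143 z 0.0695 rect 544.4 -350.8 52.1 18.8 72.8
side lug 0.02 334 z 0.0246 rect 543.9 -350.2 58.8 81.9 13.4
side plain 0.064 190 z 0.069 rect 512.8 -123.8 50.1 16.1 16.5
side plain 0.02 540 z 0.0257 rect 510.1 -119.6 71.2 56.2 25.5
side brass 497 0.06924399170231899 543.498291015625 175.6796112060547 22.23828887939453
deck 0.07311388182746326
keeper [152, 350, 18, 21, 254] 0.0923 [585.6 177.9  22.   31.1   2.6]
keeper [205, 364, 18, 22, 266] 0.0921 [500.2 175.8  21.2  32.    2.3]
```

move_arm(
  plan=[
    [[0, 0, 0, -0.125, -0.125, 0, 0], [0, 0, 0, -0.25, -0.25, 0, 0.1], [0, 0, 0, -0.375, -0.375, 0, 0.3], [0, 0, 0, -0.5, -0.5, 0, 0.4], [0, 0, 0, -0.625, -0.625, 0, 0.4], [0, 0, 0, -0.75, -0.75, 0, 0.4], [0, 0, 0, -0.875, -0.875, 0, 0.4], [0, 0, 0, -1, -1, 0, 0.4]],
  ],
  force=60,
)

```text
t: 1.1
tcp_pos: [0.2637, 0.4641, 0.2533]
tool_rot: [0.163, 0.987, 0.0, 0.0]
force: [-0.1, 0.6, 0.6]
finger_gap: 0.602
```

move_arm(
  plan=[
    [[0, 0, 0, -0.125, -0.125, 0, 0.4], [0, 0, 0, -0.25, -0.25, 0, 0.4], [0, 0, 0, -0.375, -0.375, 0, 0.4], [0, 0, 0, -0.5, -0.5, 0, 0.4], [0, 0, 0, -0.625, -0.625, 0, 0.4], [0, 0, 0, -0.75, -0.75, 0, 0.4], [0, 0, 0, -0.875, -0.875, 0, 0.4], [0, 0, 0, -1, -1, 0, 0.4]],
  ],
)

```text
t: 2.1
tcp_pos: [0.3263, 0.3372, 0.2533]
tool_rot: [0.163, 0.987, 0.0, 0.0]
force: [0.2, 0.2, 0.1]
finger_gap: 0.603
```

move_arm(
  plan=[
    [[0, 0, 0, -0.125, -0.125, 0, 0.4], [0, 0, 0, -0.25, -0.25, 0, 0.4], [0, 0, 0, -0.375, -0.375, 0, 0.4], [0, 0, 0, -0.5, -0.5, 0, 0.4], [0, 0, 0, -0.625, -0.625, 0, 0.4], [0, 0, 0, -0.75, -0.75, 0, 0.4], [0, 0, 0, -0.875, -0.875, 0, 0.4], [0, 0, 0, -1, -1, 0, 0.4]],
  ],
)

```text
t: 3.1
tcp_pos: [0.3887, 0.2104, 0.2534]
tool_rot: [0.163, 0.987, 0.0, 0.0]
force: [0.1, 0.2, 0.1]
finger_gap: 0.6
```

move_arm(
  plan=[
    [[0, 0, 0, -0.125, -0.125, 0, 0.4], [0, 0, 0, -0.25, -0.25, 0, 0.4], [0, 0, 0, -0.375, -0.375, 0, 0.4], [0, 0, 0, -0.5, -0.5, 0, 0.4], [0, 0, 0, -0.625, -0.625, 0, 0.4], [0, 0, 0, -0.75, -0.75, 0, 0.4], [0, 0, 0, -0.875, -0.875, 0, 0.4], [0, 0, 0, -1, -1, 0, 0.4]],
  ],
)

```text
t: 4.1
tcp_pos: [0.4515, 0.0836, 0.2533]
tool_rot: [0.163, 0.987, 0.0, 0.0]
force: [0.6, -0.1, -0.3]
finger_gap: 0.605
```

move_arm(
  plan=[
    [[0, 0, 0.125, -0.125, -0.125, 0, 0.4], [0, 0, 0.25, -0.25, -0.25, 0, 0.4], [0, 0, 0.375, -0.375, -0.375, 0, 0.4], [0, 0, 0.5, -0.5, -0.5, 0, 0.4], [0, 0, 0.625, -0.625, -0.625, 0, 0.4], [0, 0, 0.75, -0.75, -0.75, 0, 0.4], [0, 0, 0.875, -0.875, -0.875, 0, 0.4], [0, 0, 1, -1, -1, 0, 0.4]],
  ],
)

```text
t: 5.1
tcp_pos: [0.5139, -0.0433, 0.2532]
tool_rot: [0.529, 0.848, -0.0, -0.0]
force: [-0.5, -1.0, -0.5]
finger_gap: 0.602
```

move_arm(
  plan=[
    [[0, 0, 0.125, -0.125, 0, 0, 0.4], [0, 0, 0.25, -0.25, 0, 0, 0.4], [0, 0, 0.375, -0.375, 0, 0, 0.4], [0, 0, 0.5, -0.5, 0, 0, 0.4], [0, 0, 0.625, -0.625, 0, 0, 0.4], [0, 0, 0.75, -0.75, 0, 0, 0.4], [0, 0, 0.875, -0.875, 0, 0, 0.4], [0, 0, 1, -1, 0, 0, 0.4]],
  ],
)

```text
t: 6.1
tcp_pos: [0.558, -0.1328, 0.2531]
tool_rot: [0.814, 0.581, -0.0, -0.0]
force: [-0.7, 0.8, -0.0]
finger_gap: 0.598
```

move_arm(
  plan=[
    [[0, 0, 0, -0.125, 0.04, 0, 0.4], [0, 0, 0, -0.25, 0.08, 0, 0.4], [0, 0, 0, -0.375, 0.11, 0, 0.4], [0, 0, 0, -0.5, 0.15, 0, 0.4], [0, 0, 0, -0.625, 0.18, 0, 0.4], [0, 0, 0, -0.75, 0.22, 0, 0.4], [0, 0, 0, -0.875, 0.25, 0, 0.4], [0, 0, 0, -1, 0.29, 0, 0.4]],
  ],
)

```text
t: 7.1
tcp_pos: [0.5532, -0.2367, 0.2533]
tool_rot: [0.813, 0.583, 0.0, -0.0]
force: [-0.8, -0.5, 0.0]
finger_gap: 0.597
```

move_arm(
  plan=[
    [[0, 0, 0, -0.125, 0.04, 0, 0.4], [0, 0, 0, -0.25, 0.08, 0, 0.4], [0, 0, 0, -0.375, 0.11, 0.1, 0.4], [0, 0, 0, -0.5, 0.15, 0.2, 0.4], [0, 0, 0, -0.625, 0.18, 0.3, 0.4], [0, 0, 0, -0.75, 0.22, 0.4, 0.4], [0, 0, 0, -0.875, 0.25, 0.5, 0.4], [0, 0, 0, -1, 0.29, 0.5, 0.4]],
  ],
)

```text
t: 8.1
tcp_pos: [0.548, -0.3403, 0.202]
tool_rot: [0.813, 0.583, -0.0, -0.001]
force: [0.3, 0.3, 0.0]
finger_gap: 0.603
```

```bash
python3 - <<'E'
from h import *
s=snapshot("wrist"); cv2.imwrite("pics/wrist1.png",s["img"][...,::-1]); P=cloud(s); hsv=cv2.cvtColor(s["img"],cv2.COLOR_RGB2HSV)
near=(s["depth"]>0)&(np.hypot(P[...,0]-.5445,P[...,1]+.3518)<.055)&(hsv[...,1]<60)
for lo,hi in ((.064,.080),(.020,.032)):
    q=P[near&(P[...,2]>lo)&(P[...,2]<hi)]; print(len(q), len(q)>9 and (np.median(q[:,2]),cv2.minAreaRect(q[:,:2].astype(np.float32)*1000)))
s=dict(np.load("scene.npz"));P=cloud(s);print("purple",np.round(P[210,230],3))
print(status.sense())
E
```

```text
1827 (np.float64(0.0720695985669535), ((547.3773193359375, -352.91754150390625), (49.97141647338867, 15.993084907531738), 70.9161376953125))
3648 (np.float64(0.027391642544416256), ((546.0181274414062, -347.7421875), (59.32404708862305, 70.5404052734375), 13.29085922241211))
purple [ 0.435 -0.314  0.063]
{'t': 8.15, 'q': array([-7.30351500e-01,  6.12510083e-01,  1.42357592e+00, -1.12220385e-03,
        1.10432271e+00, -4.01983595e-01]), 'qd': array([ 0.01207204, -0.02278399, -0.00202153,  0.00569166, -0.00835701,
        0.027145  ]), 'tau': array([ 2.69948177e+00, -4.71099758e+01, -1.48183626e+01,  3.04503283e-01,
        3.77687132e-01, -2.37877748e-02]), 'tcp_pos': array([ 0.54857678, -0.34264265,  0.2028875 ]), 'tool_rot': array([ 8.13025387e-01,  5.82227721e-01, -3.60564308e-04,  6.86819960e-04]), 'force': array([ 0.86140066, -1.00831321,  0.19118764]), 'ft_torque': array([-0.0246519 , -0.0125481 ,  0.02459087]), 'finger_gap': 0.6038123502634783}
```

View pics/wrist1.png

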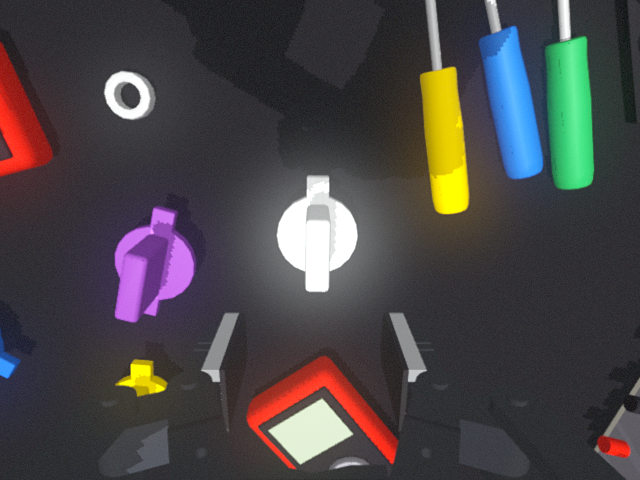

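The wrist view shows the lugged plug at (317,235). Its bar lies along tool x, midway between the jaws, and the purple look-alike is clear at (150,260).

move_arm(
  plan=[
    [[0, 0, 0, -0.1, 0, 0.15, 0.4], [0, 0, 0, -0.1, 0, 0.3, 0.4], [0, 0, 0, -0.1, 0, 0.45, 0.4], [0, 0, 0, -0.1, 0, 0.6, 0.4], [0, 0, 0, -0.1, 0, 0.75, 0.4], [0, 0, 0, -0.1, 0, 0.9, 0.4], [0, 0, 0, -0.1, 0, 1, 0.4], [0, 0, 0, -0.1, 0, 1, 0.4]],
  ],
)

```text
t: 9.15
tcp_pos: [0.545, -0.3489, 0.1022]
tool_rot: [0.813, 0.583, -0.0, -0.001]
force: [-0.0, 0.8, -0.2]
finger_gap: 0.598
```

move_arm(
  plan=[
    [[0, 0, 0, 0, 0, 0.18, 0.4], [0, 0, 0, 0, 0, 0.38, 0.4], [0, 0, 0, 0, 0, 0.38, 0.5], [0, 0, 0, 0, 0, 0.38, 0.8], [0, 0, 0, 0, 0, 0.38, 1], [0, 0, 0, 0, 0, 0.38, 1], [0, 0, 0, 0, 0, 0.38, 1], [0, 0, 0, 0, 0, 0.38, 1]],
  ],
)

```text
t: 10.15
tcp_pos: [0.5455, -0.3494, 0.0656]
tool_rot: [0.813, 0.583, 0.0, 0.0]
force: [-0.4, 0.2, -0.2]
finger_gap: 0.17
```

move_arm(
  plan=[
    [[0, 0, 0, 0, 0, -0.2, 1], [0, 0, 0, 0.1, -0.05, -0.45, 1], [0, 0, 0, 0.25, -0.1, -0.7, 1], [0, 0, 0, 0.4, -0.15, -0.9, 1], [0, 0, 0, 0.55, -0.2, -1, 1], [0, 0, 0, 0.7, -0.25, -1, 1], [0, 0, 0, 0.85, -0.3, -1, 1], [0, 0, 0, 1, -0.35, -1, 1]],
  ],
)

```text
t: 11.15
tcp_pos: [0.5439, -0.2419, 0.1643]
tool_rot: [0.813, 0.583, -0.0, -0.001]
force: [0.4, -0.6, -2.0]
finger_gap: 0.174
```

move_arm(
  plan=[
    [[0, 0, 0, 0.125, -0.04, -0.1, 1], [0, 0, 0, 0.25, -0.08, -0.2, 1], [0, 0, 0, 0.375, -0.13, -0.2, 1], [0, 0, 0, 0.5, -0.17, -0.2, 1], [0, 0, 0, 0.625, -0.22, -0.2, 1], [0, 0, 0, 0.75, -0.26, -0.2, 1], [0, 0, 0, 0.875, -0.3, -0.2, 1], [0, 0, 0, 1, -0.35, -0.2, 1]],
  ],
)

```text
t: 12.15
tcp_pos: [0.5434, -0.1366, 0.1852]
tool_rot: [0.813, 0.583, -0.0, 0.0]
force: [-0.9, 0.5, -1.8]
finger_gap: 0.174
```

move_arm(
  plan=[
    [[0, 0, 0, 0.125, -0.04, 0, 1], [0, 0, 0, 0.25, -0.08, 0, 1], [0, 0, 0, 0.375, -0.13, 0, 1], [0, 0, 0, 0.5, -0.17, 0, 1], [0, 0, 0, 0.625, -0.22, 0, 1], [0, 0, 0, 0.75, -0.26, 0, 1], [0, 0, 0, 0.875, -0.3, 0, 1], [0, 0, 0, 1, -0.35, 0, 1]],
  ],
)

```text
t: 13.15
tcp_pos: [0.5424, -0.0307, 0.1853]
tool_rot: [0.813, 0.583, 0.0, 0.0]
force: [-0.7, 0.1, -1.3]
finger_gap: 0.176
```

move_arm(
  plan=[
    [[0, 0, 0, 0.125, -0.04, 0, 1], [0, 0, 0, 0.25, -0.08, 0, 1], [0, 0, 0, 0.375, -0.13, 0, 1], [0, 0, 0, 0.5, -0.17, 0, 1], [0, 0, 0, 0.625, -0.22, 0, 1], [0, 0, 0, 0.75, -0.26, 0, 1], [0, 0, 0, 0.875, -0.3, 0, 1], [0, 0, 0, 1, -0.35, 0, 1]],
  ],
)

```text
t: 14.15
tcp_pos: [0.5413, 0.0753, 0.1853]
tool_rot: [0.813, 0.583, 0.0, 0.0]
force: [-0.7, 0.1, -2.1]
finger_gap: 0.176
```

move_arm(
  plan=[
    [[0, 0, 0, 0.15, -0.04, 0, 1], [0, 0, 0, 0.3, -0.1, 0, 1], [0, 0, 0, 0.45, -0.15, 0, 1], [0, 0, 0, 0.6, -0.2, 0, 1], [0, 0, 0, 0.75, -0.25, 0, 1], [0, 0, 0, 0.9, -0.3, 0, 1], [0, 0, 0, 1, -0.33, 0, 1], [0, 0, 0, 1, -0.33, 0, 1]],
  ],
)

```text
t: 15.15
tcp_pos: [0.5421, 0.1805, 0.1853]
tool_rot: [0.812, 0.583, 0.0, 0.0]
force: [-0.3, -1.0, -1.7]
finger_gap: 0.181
```

```bash
python3 - <<'E'
from h import *
print(status.sense()["tcp_pos"],status.sense()["tool_rot"])
c0=np.array([.5427,.1761])
for n in ("scene","side","wrist"):
    s=snapshot(n); cv2.imwrite(f"pics/{n}2.png",s["img"][...,::-1]); np.savez(n+"2.npz",**s); P=cloud(s); hsv=cv2.cvtColor(s["img"],cv2.COLOR_RGB2HSV)
    near=(s["depth"]>0)&(np.hypot(P[...,0]-c0[0],P[...,1]-c0[1])<.06)&(hsv[...,1]<60)
    h=np.histogram(P[near][:,2],np.arange(.06,.26,.01)); print(n,h[0].tolist())
    for lo,hi in ((.140,.152),(.112,.138)):
        q=P[near&(P[...,2]>lo)&(P[...,2]<hi)]; print(lo,len(q), len(q)>9 and (np.median(q[:,2]),cv2.minAreaRect(q[:,:2].astype(np.float32)*1000)))
E
```

```text
[0.54205622 0.18052938 0.18527438] [8.12339479e-01 5.83184846e-01 8.05059707e-06 8.08095838e-05]
scene [7, 2376, 53, 312, 0, 0, 0, 8, 708, 44, 49, 59, 82, 107, 8, 64, 36, 40, 39]
0.14 721 (np.float64(0.14647105608300437), ((548.7766723632812, 174.35195922851562), (87.8626480102539, 41.112728118896484), 70.22823333740234))
0.112 0 False
side [65, 2165, 100, 316, 0, 0, 0, 50, 751, 61, 54, 94, 135, 74, 50, 157, 86, 133, 88]
0.14 765 (np.float64(0.14466210560072112), ((533.7144165039062, 184.02713012695312), (86.55628204345703, 43.98896789550781), 49.338592529296875))
0.112 17 (np.float64(0.13719232716039564), ((526.6597900390625, 185.58950805664062), (85.68342590332031, 26.597087860107422), 65.41336059570312))
wrist [31, 14505, 239, 3138, 0, 0, 0, 8, 7440, 374, 511, 1382, 1990, 7120, 2473, 6347, 7148, 6390, 2846]
0.14 7504 (np.float64(0.14708129017151875), ((548.0899047851562, 191.51882934570312), (56.419525146484375, 59.33456802368164), 70.05754852294922))
0.112 0 False
```

View pics/scene2.png

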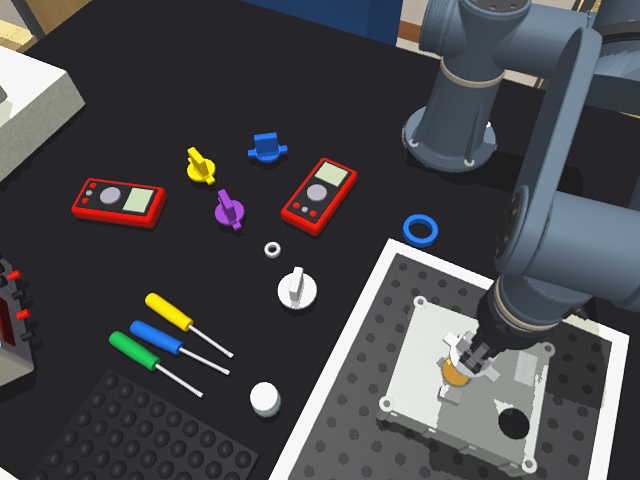

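View pics/wrist2.png

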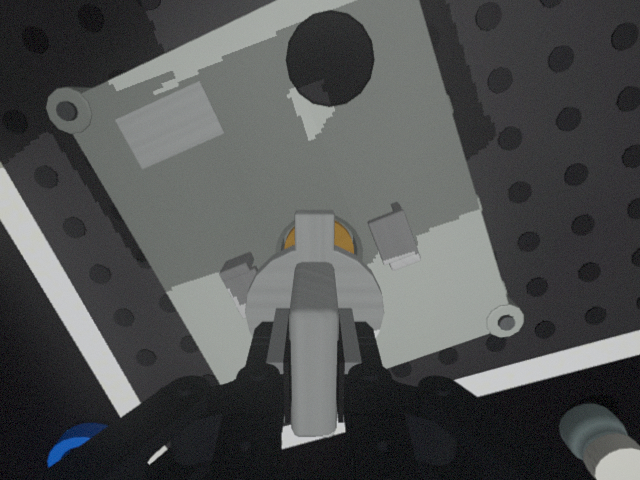

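The wrist view shows the held plug over the brass port, seen at (320,235), with the keepers at (240,275) and (393,235). The scene view shows the plain plug unmoved at (297,288). From my measurements the plug needs about −1 mm along tool x and +2.3 mm along tool y.

move_arm(
  plan=[
    [[0, 0, 0, -0.01, 0.023, 0.1, 1], [0, 0, 0, -0.01, 0.023, 0.22, 1], [0, 0, 0, -0.01, 0.023, 0.32, 1], [0, 0, 0, -0.01, 0.023, 0.42, 1], [0, 0, 0, -0.01, 0.023, 0.5, 1], [0, 0, 0, -0.01, 0.023, 0.56, 1], [0, 0, 0, -0.01, 0.023, 0.6, 1], [0, 0, 0, -0.01, 0.023, 0.63, 1]],
  ],
  force=80,
)

```text
t: 16.3
tcp_pos: [0.5438, 0.1781, 0.1228]
tool_rot: [0.813, 0.583, -0.0, 0.0]
force: [-3.1, -0.9, 6.7]
finger_gap: 0.172
```

move_arm(
  plan=[
    [[0, 0, 0, 0, 0, 0.01, 1], [0, 0, 0.14, 0, 0.003, 0.01, 1], [0, 0, 0.28, -0.001, 0.007, 0.01, 1], [0, 0, 0.42, -0.002, 0.01, 0.01, 1], [0, 0, 0.57, -0.003, 0.014, 0.01, 1], [0, 0, 0.71, -0.005, 0.017, 0.01, 1], [0, 0, 0.85, -0.007, 0.02, 0.01, 1], [0, 0, 1, -0.009, 0.022, 0.01, 1]],
  ],
)

```text
t: 17.3
tcp_pos: [0.5468, 0.1765, 0.1225]
tool_rot: [0.974, 0.226, 0.001, 0.0]
force: [-1.2, -0.6, 6.4]
finger_gap: 0.167
```

move_arm(
  plan=[
    [[0, 0, 0.1, -0.001, 0.003, 0, 1], [0, 0, 0.2, -0.001, 0.005, 0, 1], [0, 0, 0.3, -0.002, 0.008, 0, 1], [0, 0, 0.4, -0.002, 0.01, 0, 1], [0, 0, 0.48, -0.002, 0.012, 0, 1], [0, 0, 0.52, -0.002, 0.012, 0, 1], [0, 0, 0.52, -0.002, 0.012, 0, 1], [0, 0, 0.52, -0.002, 0.012, 0, 1]],
  ],
)

```text
t: 18.3
tcp_pos: [0.5471, 0.1754, 0.1225]
tool_rot: [1.0, 0.025, 0.001, 0.0]
force: [-1.1, 0.3, 6.0]
finger_gap: 0.167
```

```bash
python3 - <<'E'
from h import *
x=status.sense(); print(x["force"],x["ft_torque"],x["tcp_pos"])
s=snapshot("wrist"); cv2.imwrite("pics/wrist3.png",s["img"][...,::-1])
E
```

```text
[-1.12256665  0.27756782  5.95082495] [-0.10954661  0.26545536 -0.0021436 ] [0.54710655 0.17538921 0.122543  ]
```

View pics/wrist3.png

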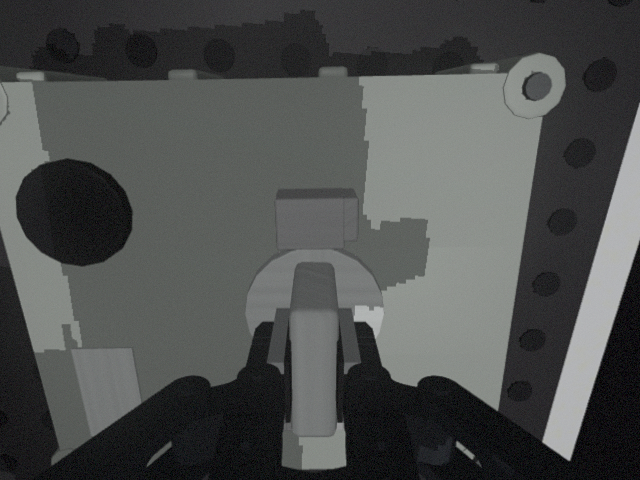

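The lug is hidden under the keeper at (315,218) and the bar is in line with it. I'll let the plug rise against the keepers, open the jaws, then back off upward.

move_arm(
  plan=[
    [[0, 0, 0, 0, 0, -0.02, 1], [0, 0, 0, 0, 0, -0.04, 1], [0, 0, 0, 0, 0, -0.04, 0.8], [0, 0, 0, 0, 0, -0.04, 0.6], [0, 0, 0, 0, 0, -0.04, 0.5], [0, 0, 0, 0, 0, -0.04, 0.4], [0, 0, 0, 0, 0, -0.04, 0.4], [0, 0, 0, 0, 0, -0.04, 0.4]],
  ],
)

```text
t: 19.35
tcp_pos: [0.5461, 0.1754, 0.1253]
tool_rot: [1.0, 0.025, -0.0, 0.0]
force: [0.3, -1.0, -0.2]
finger_gap: 0.599
```

move_arm(
  plan=[
    [[0, 0, 0, 0, 0, -0.1, 0.4], [0, 0, 0, 0, 0, -0.25, 0.4], [0, 0, 0, 0, 0, -0.4, 0.4], [0, 0, 0, 0, 0, -0.55, 0.4], [0, 0, 0, 0, 0, -0.7, 0.4], [0, 0, 0, 0, 0, -0.85, 0.4], [0, 0, 0, 0, 0, -1, 0.4], [0, 0, 0, 0, 0, -1, 0.4]],
  ],
)

```text
t: 20.35
tcp_pos: [0.5469, 0.1755, 0.2269]
tool_rot: [1.0, 0.025, 0.002, -0.0]
force: [0.4, -0.3, 1.3]
finger_gap: 0.6
```

```bash
python3 - <<'E'
from h import *
x=status.sense(); print(x["t"],x["force"],x["tcp_pos"],x["finger_gap"])
c0=np.array([.5427,.1761])
for n in ("wrist","side"):
    s=snapshot(n); P=cloud(s); cv2.imwrite(f"pics/{n}4.png",s["img"][...,::-1])
    r=np.hypot(P[...,0]-c0[0],P[...,1]-c0[1]); v=s["depth"]>0
    dk=np.median(P[v&(r>.06)&(r<.085)&(abs(P[...,2]-.074)<.005)][:,2])
    for lo,hi in ((.040,.065),(.005,.012)):
        q=P[v&(r<.034)&(P[...,2]>dk+lo)&(P[...,2]<dk+hi)]
        print(n,dk,lo,len(q),len(q)>9 and (np.median(q[:,2])-dk,cv2.minAreaRect(q[:,:2].astype(np.float32)*1000)))
E
```

```text
20.35 [ 0.35029687 -0.25248019  1.29017745] [0.5469462  0.17548903 0.22686313] 0.5997542430381646
wrist 0.07548613307807955 0.04 2549 (np.float64(0.057648195802536384), ((546.0851440429688, 174.4124755859375), (49.807254791259766, 16.00412940979004), 3.009838104248047))
wrist 0.07548613307807955 0.005 371 (np.float64(0.011656767716690442), ((548.031494140625, 175.03231811523438), (55.95606994628906, 58.9132194519043), 11.708788871765137))
side 0.07318189275348186 0.04 468 (np.float64(0.05661457985919072), ((542.8034057617188, 176.01797485351562), (51.901580810546875, 17.24938201904297), 2.3982980251312256))
side 0.07318189275348186 0.005 207 (np.float64(0.011000907551120265), ((540.8270263671875, 177.91734313964844), (58.99020004272461, 53.42903137207031), 49.270538330078125))
```

View pics/wrist4.png

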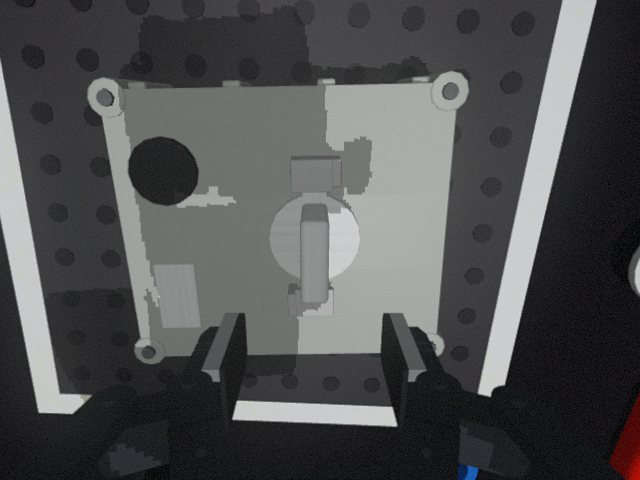

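The plug sits in the port at (315,235), with its lugs under both keepers at (316,172) and (310,300). The gripper is clear, so I'm handing in.

```bash
python3 -c "
from station import manip; print(manip.sign_off())"
```

```text
the job is handed in; nothing more can be done
None
```

The bayonet plug is locked in the port and released, and I handed the job in at about 20.5 s of the 37 s allowed. I gripped it by the bar, pushed it down with its lugs in the gaps and turned it about 68° clockwise. I then let it rise under the keepers, opened the jaws and backed off about 100 mm. The sign-off gave no verdict.

**Pushed home:** the spring pushed back with about 8.6 N, against 8.5 N expected, while the lugs were still about 68° from port x.

**After release:**
- **Depth:** the top of the bar is 57–58 mm above the instrument, so the plug's origin is about 13–14 mm below it. About 13 mm is expected when locked.
- **Angle:** the bar is at 2.4–3.0°, with port x estimated at about 3°.
- **Centring:** the side view puts it within 1 mm of the port. The wrist view reads 3–4 mm off; it also read about 2–3 mm further in x than the other two before the grasp, so I put that down to calibration.

**Not measured directly:** I had no reading of the spring plate's travel and did not compute the tilt.

**Plain plug:** it was still in its place in the scene view taken mid-transfer. I didn't check it again afterwards, but the arm did not go back near it.

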